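Tip the knobs off the sorter tray into the parts bin

ROBOT

A 6-joint arm with a two-finger parallel gripper is mounted at the origin on the work surface. World frame = base frame: x ahead of the robot, y to its left, z up, the work surface at z = 0. Lengths are in m, angles in rad, forces in N, time in s.
With the tool pointing down it reaches from about 0.425 to 0.925 m from the base axis. Payload 12.5 kg.
Tool frame: the origin (TCP) lies midway between the tips of the shut fingers; the grasp point (between the pads) lies 19 mm behind it; z points along the fingers, y is the direction in which the jaws open and shut (so a half turn about z gives the same grasp; the last joint's range is limited). The gripper opens to 85 mm and grips with 20 to 120 N. Pads are 22 mm wide; open, the fingers measure 114 mm over their backs; the gripper's body (76 mm by 85 mm) begins 54 mm behind the grasp point. The pads swing forward as they close: fully open they stand 13 mm farther back than shut.
Start: joints at [-1.433, 0.491, 1.559, -0, 1.092, -0.106], TCP at [0.151, -0.607, 0.231] pointing down, gripper open.
Joint ranges: [-3.1, 3.1], [-0.84, 2.19], [0.05, 2.79], [-1.13, 4.28], [0.06, 2.93], [-2.69, 2.69]. Speed limits (rad/s): [2.22, 2.22, 2.79, 3.14, 3.14, 3.14].

INTERFACE

Orientations are given as a rotation vector (axis times angle).
In Python, from plant import bot gives the robot as it stands.
- The arm moves only by the shell command python3 -m pendant 'ROWS'. ROWS is JSON, a list of rows, each an object of numbers: "x", "y", "z": the shift along the tool's x, y, z in m; "rx", "ry", "rz": the turn, a rotation vector about the tool's x, y, z in degrees; "claw": the finger opening in m, from 0 to 0.0854. A call has exactly 8 rows; each row shifts and turns the commanded pose from where the row before left it, along the tool's axes as they then stand; what a row does not reach is not made up. A row lasts 1/8 s, in which the tool goes at most 62.5 mm and 10.7 degrees, less where a joint would pass 70% of its speed; a pose out of reach is approached as far as the arm can. A call is refused whole if a number of a shift passes 0.0625 or a number of a turn 10.7, either way. A call with a gripper value outside its range is refused whole. The fingers move at their own pace and stop on an object; the grip force is fixed at half the most. Time passes only in rows, so rows that do not move let the fingers close, or fill a call up. It gives the time, the measured TCP pose, the force and the opening at its end, in the units of the state.
- bot.get_state(): the state, without advancing time (a new reading comes with each control period).
- bot.capture(name): name is "scene" or "top" or "wrist"; returns a dict with "img" (384x512x3 uint8, red, green, blue), "intrinsics" (3x3 intrinsics, pixels), "rvec" (rotation vector, rad) and "tvec" (3), from world to camera coordinates, as OpenCV has them; the wrist camera has in their place "tool_from_camera" (4x4, takes a point from camera to tool coordinates, whose origin is the TCP and whose axes are the flange's). Camera axes: x right, y down, z forward; pixel columns grow to the right and rows downward; lengths in m; the calibration is good to about 2 mm. A picture is of the moment at which its call begins: read the wrist's pose just before it. There is no depth.
- bot.close_job(): hands the job in, once; it reports no verdict.
Trained networks look in a picture, given as the dict that the camera call returned (one of the last four; its "shot" number tells which), for a name from the list of things; names that differ only in an ending like _2 or _b are one class to them, and where a whole thing is asked for, a point or a joint stands for the part that bears it (a point fixed in the world has none). Each returns a list of dicts, best first, with "conf" (0 to 1); they miss things now and then, are a little off and sometimes report something else, mostly with a low value. They report only what shows in the picture. A call takes as long as a camera call.
- bot.spot_in(label, picture): "point" ([column, row] in pixels, amid what is visible of it).
- bot.mark_of(label, picture): "point" ([column, row] in pixels: a listed point, or the origin of a listed thing).
The state is a dict: "time_s": time; "joint_pos": joint angles; "joint_vel": joint speeds; "effort": joint torques, N m; "eef_pos": TCP position; "orientation": TCP orientation; "force": force on the tool from outside, world axes, zero at the start; "torque": the same for the moment, N m; "finger_gap": finger opening in m.
Only numpy, scipy, OpenCV 4.12 (cv2) and the standard library are available. Lean on these libraries where they do the work, as an engineer would, in place of code of your own. Each camera call takes 0.05 s, during which the arm holds its last target. There are 200 camera calls.

TASK

The red screwdriver standing in the sorter tray's tube is in the way of the tray's handle: pull it out and stand it in the empty steel beaker, handle up. Then lift the tray by its orange handle, tip it from low over the blue bin so that all four knobs slide in, never touching a knob with the gripper, and put the empty tray back level on the green mat. Leave the bin and beaker upright and do not disturb the other things on the bench.

Things in the scene. Friction and masses are not known exactly. Their poses are not given: they have to be found in the camera images.
- tray_handle (a point): centre of the tray's orange handle bar, 64 mm above the tray's underside and midway along its length. The bar runs along the tray's y: 104 mm long between two posts, 14 thick along x, 22 tall (52 mm free between the tray floor and the bar)
- tray: aluminium sorter tray, 180 (x) x 104 (y over the handle posts), floor 3 thick, side and rear walls 28 high; its -x end is open (the lip). Inside width 90. Over its middle stands the handle bridge, top 75 mm up. Near the rear, at x = +70, y = 0, stands a square grey tool tube, 20 mm outside, 14 mm inside, 75 mm high. Mass 0.22 kg. Origin: centre of its underside; z up
- tray_lip (a point): middle of the open pouring edge of the tray, at x = -90 mm, z = 3 mm in the tray's frame
- driver: red-handled screwdriver, 155 long, standing tip down in the tray's tube, its handle's shoulder resting on the tube's rim. Origin: the tip; z runs from the tip to the handle. Shaft 7 mm in diameter up to z = 70, handle 22 mm in diameter from z = 70 to 155. Mass 0.06 kg
- driver_grip (a point): point on the axis of the screwdriver's handle, 122 mm from the tip
- bin: blue open parts bin, empty, 124 x 124 x 65 high, walls 4, floor 4; stands loose on the bench. Origin: centre of its underside
- beaker: empty steel beaker, outer radius 33, wall 3, 90 high, floor 5; stands loose on the bench. Origin: centre of its underside
- mat: green mat fixed to the bench, 270 (x) x 190 (y) x 3 thick; the tray starts on it. Origin: centre of its underside
- knob0: loose black control knob with a white cap, 28 mm in diameter at its skirt, 18 high, 20 g, lying in the tray. Origin: its centre (9 mm above its underside); z: its axis
- knob1: loose black control knob with a red cap, 28 mm in diameter at its skirt, 18 high, 20 g, lying in the tray. Origin: its centre (9 mm above its underside); z: its axis
- knob2: loose black control knob with a yellow cap, 28 mm in diameter at its skirt, 18 high, 20 g, lying in the tray. Origin: its centre (9 mm above its underside); z: its axis
- knob3: loose black control knob with a blue cap, 28 mm in diameter at its skirt, 18 high, 20 g, lying in the tray. Origin: its centre (9 mm above its underside); z: its axis
- grey_bin: grey plastic bin, same size as the blue one (124 x 124 x 65), holding a few brass rollers; not to be used. Origin: centre of its underside
- pen_pot: white ceramic pot full of pens, radius 33, pens reach 155 mm high; not to be used. Origin: centre of its underside
- battery: green battery block with a copper band, 26 (x) x 48 (y) x 17 high. Origin: centre of its underside
- lens: black camera lens standing on end, radius 34, 50 high. Origin: centre of its underside
- multimeter: yellow hand multimeter lying flat, 150 (x) x 75 (y) x 35 high. Origin: centre of its underside
- spool: solder spool standing on its flange, radius 28, 38 high. Origin: centre of its underside

How it is judged:
By the outcome, as a careful person would: the job done as asked, in the order asked, and still so for the second after the job is handed in, with the robot touching nothing.
It also fails if it takes over 72 s, if anything falls off the work surface, if the arm or the gripper's body presses on something with over 40 N, if the wrist force passes 120 N, or if a joint passes its speed limit or range.

## Working session

There is one attempt and no reset: what is moved stays moved. The work goes in short steps, Python scripts to look and compute and a shell command to move; the robot and the scene stay as the last step left them, time stands still between calls to the robot, and variables do not carry over. Pictures are saved under pics/ and viewed, about 8 in all and at most 12, crops included, and the job is handed in when it is done.

```bash
ls; mkdir -p pics; cat > h.py <<'E'
import numpy as np, cv2
from scipy.spatial.transform import Rotation as R
from plant import bot
def cam(p,st=None):
    K=np.array(p["intrinsics"],float)
    if "rvec" in p:
        Rm=cv2.Rodrigues(np.array(p["rvec"],float))[0]; t=np.array(p["tvec"],float).ravel()
    else:
        T=np.eye(4);T[:3,:3]=R.from_rotvec(st["orientation"]).as_matrix();T[:3,3]=st["eef_pos"]
        M=np.linalg.inv(T@np.array(p["tool_from_camera"]));Rm=M[:3,:3];t=M[:3,3]
    return K,Rm,t
def ray(c,px):
    K,Rm,t=c
    d=Rm.T@np.linalg.solve(K,[px[0],px[1],1.]); return -Rm.T@t,d/np.linalg.norm(d)
def atz(c,px,z):
    o,d=ray(c,px); return o+d*(z-o[2])/d[2]
def tri(obs):
    A=np.zeros((3,3));b=np.zeros(3);rs=[ray(c,p) for c,p in obs]
    for o,d in rs:
        P=np.eye(3)-np.outer(d,d);A+=P;b+=P@o
    x=np.linalg.solve(A,b); return x,max(np.linalg.norm((np.eye(3)-np.outer(d,d))@(x-o)) for o,d in rs)
def proj(c,X):
    K,Rm,t=c;q=K@(Rm@np.array(X)+t);return q[:2]/q[2]
def save(n,p): cv2.imwrite(n,cv2.cvtColor(p["img"],cv2.COLOR_RGB2BGR))
def st(): return bot.get_state()
E
python3 - <<'E'
from h import *
s=st();P={n:bot.capture(n) for n in("scene","top","wrist")}
C={n:cam(P[n],s) for n in P}
cv2.imwrite("pics/a.png",cv2.cvtColor(np.hstack([P["scene"]["img"],P["top"]["img"]]),cv2.COLOR_RGB2BGR)[:, :]) if 0 else [save(f"pics/{n}0.png",P[n]) for n in P]
print(s["time_s"],s["eef_pos"],s["orientation"])
for l in "tray_handle tray tray_lip driver driver_grip bin beaker mat knob0 knob1 knob2 knob3 grey_bin pen_pot battery lens multimeter spool".split():
    o=[];
    for n in P:
        r=bot.mark_of(l,P[n])
        if r: 
            print(l,n,np.round(r[0]["point"]),round(r[0]["conf"],2),end=' | ')
            if n!="wrist" and r[0]["conf"]>.4:o.append((C[n],r[0]["point"]))
    if len(o)>1: x,e=tri(o);print(np.round(x,3),round(e,4))
    else: print()
E
```

```text
pics
0.0 [ 0.15086535 -0.60628497  0.23071425] [-3.11717682e+00 -3.81934496e-01  5.48628482e-05]
tray_handle scene [328. 186.] 0.63 | tray_handle top [190. 208.] 0.81 | [0.552 0.26  0.049] 0.0008
tray scene [323. 197.] 0.7 | tray top [197. 209.] 0.89 | [ 0.556  0.25  -0.002] 0.0022
tray_lip scene [329. 172.] 0.74 | tray_lip top [190. 237.] 0.81 | [0.472 0.264 0.013] 0.0011
driver scene [322. 216.] 0.68 | driver top [183. 218.] 0.65 | [ 0.544  0.283 -0.107] 0.0238
driver_grip scene [324. 193.] 0.75 | driver_grip top [402. 181.] 0.55 | [0.658 0.01  0.348] 0.248
bin scene [209. 166.] 0.6 | bin top [310. 240.] 0.66 | [ 0.473 -0.091 -0.003] 0.0054
beaker scene [163. 211.] 0.65 | beaker top [344. 179.] 0.73 | [ 0.657 -0.19   0.008] 0.0026
mat scene [314. 194.] 0.89 | mat top [202. 210.] 0.68 | [0.554 0.229 0.01 ] 0.0028
knob0 scene [327. 203.] 0.64 | knob0 top [199. 201.] 0.62 | [0.579 0.253 0.002] 0.0108
knob1 scene [327. 203.] 0.64 | knob1 top [199. 201.] 0.62 | [0.579 0.253 0.002] 0.0108
knob2 scene [327. 203.] 0.64 | knob2 top [199. 201.] 0.62 | [0.579 0.253 0.002] 0.0108
knob3 scene [327. 203.] 0.64 | knob3 top [199. 201.] 0.62 | [0.579 0.253 0.002] 0.0108
grey_bin scene [128. 162.] 0.91 | grey_bin top [396. 231.] 0.98 | [ 0.503 -0.333  0.018] 0.0041
pen_pot scene [226. 223.] 0.63 | pen_pot top [286. 177.] 0.65 | [ 0.664 -0.015 -0.014] 0.0004
battery scene [192. 215.] 0.75 | battery top [317. 178.] 0.57 | [ 0.658 -0.108 -0.001] 0.0025
lens scene [227. 253.] 0.95 | lens top [283. 142.] 0.87 | [0.769 0.001 0.007] 0.0045
multimeter scene [416. 172.] 0.93 | multimeter top [ 98. 246.] 0.93 | [0.443 0.523 0.011] 0.0027
spool scene [113. 205.] 0.59 | spool top [398. 181.] 0.85 | [ 0.651 -0.343  0.008] 0.0035
```

```bash
python3 - <<'E'
import cv2
a=cv2.imread("pics/scene0.png")[120:300,60:500];b=cv2.imread("pics/top0.png")[110:290,60:500]
cv2.imwrite("pics/c0.png",cv2.resize(cv2.vconcat([a,b]),None,fx=1.65,fy=1.65,interpolation=cv2.INTER_CUBIC))
E
```

```text
(no output)
```

View pics/c0.png

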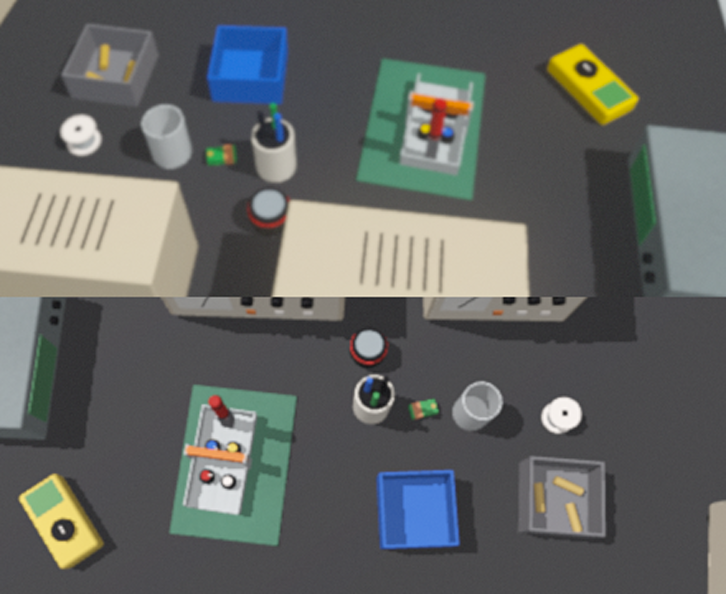

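View 1: the upper half is the scene camera, the lower half is the top camera (x up, y left). The tray sits on the mat at about (220,460) in the top half. Its lip faces the robot and the red driver stands at its far end. The blue bin is at (418,510), the beaker at (478,405) and the pen pot at (373,400). The detections agree with this, except driver_grip in the top view, which is wrong.

I'm setting off towards the driver.

```bash
python3 -m pendant '[{"x":0.05,"y":-0.021},{"x":0.05,"y":-0.021},{"x":0.05,"y":-0.021},{"x":0.05,"y":-0.021},{"x":0.05,"y":-0.021},{"x":0.05,"y":-0.021},{"x":0.05,"y":-0.021},{"x":0.05,"y":-0.021}]'
cat >> h.py <<'E'
import json
def log():
    s=st(); open("log.jsonl","a").write(json.dumps([list(map(float,s["joint_pos"])),list(map(float,s["eef_pos"])),list(map(float,s["orientation"]))])+"\n"); return s
def look(labels,cams=("wrist",),name=None):
    s=log();P={n:bot.capture(n) for n in cams};C={n:cam(P[n],s) for n in P}
    if name: [save(f"pics/{name}_{n}.png",P[n]) for n in P]
    print("t",s["time_s"],"p",np.round(s["eef_pos"],4),"F",np.round(s["force"],1),"gap",s["finger_gap"],"q",np.round(s["joint_pos"],2))
    out={}
    for l in labels:
        for n in P:
            for r in bot.mark_of(l,P[n])[:1]:
                print(l,n,np.round(r["point"],1),round(r["conf"],2)); out[l,n]=(C[n],r["point"]); open("obs.jsonl","a").write(json.dumps([l,n,[a.tolist() for a in C[n]],list(map(float,r["point"])),r["conf"]])+"\n")
    return s,C,out
E
python3 - <<'E'
from h import *
s,C,o=look(["beaker","bin","spool","battery"],name="w1")
for k,(c,p) in o.items(): print(k,np.round(atz(c,p,0),4))
E
python3 -m pendant '[{"x":0.023,"y":-0.051},{"x":0.023,"y":-0.051},{"x":0.023,"y":-0.051},{"x":0.023,"y":-0.051},{"x":0.023,"y":-0.051},{"x":0.023,"y":-0.051},{"x":0.023,"y":-0.051},{"x":0.023,"y":-0.051}]'
python3 - <<'E'
from h import *
s,C,o=look(["beaker","bin","pen_pot","driver_grip","tray_handle"],name="w2")
for k,(c,p) in o.items(): print(k,np.round(atz(c,p,0),4))
E
python3 -m pendant '[{"x":0.023,"y":-0.051},{"x":0.023,"y":-0.051},{"rz":-10.7},{"rz":-10.7},{"rz":-10.7},{"rz":-10.7},{"rz":-10.7},{"rz":-10.7}]'
python3 - <<'E'
from h import *
s,C,o=look(["driver_grip","tray_handle","driver","tray_lip","tray"],name="w3")
for k,(c,p) in o.items(): print(k,np.round(atz(c,p,{"driver_grip":.13,"tray_handle":.067,"driver":.008,"tray_lip":.006,"tray":.003}[k[0]]),4))
E
```

```text
t 2.85 p [ 0.1509 -0.6065  0.2313] F [-0.3 -0.1  0.2] gap 0.08541274416017583 q [-1.43  0.49  1.56 -0.    1.09 -0.11]
t 3.1 p [ 0.1509 -0.6065  0.2313] F [ 0.6  0.5 -0.5] gap 0.08559569742052063 q [-1.43  0.49  1.56 -0.    1.09 -0.11]
t 3.4 p [ 0.1509 -0.6065  0.2313] F [-0.5 -0.  -0.8] gap 0.08494389160428005 q [-1.43  0.49  1.56 -0.    1.09 -0.11]invalid input
invalid input
invalid input
```

The pendant refused all three calls. It may want every key in each row, so I'll test that.

```bash
python3 -m pendant '[{"x":0.05,"y":-0.021,"z":0,"rx":0,"ry":0,"rz":0,"claw":0.085},{"x":0.05,"y":-0.021,"z":0,"rx":0,"ry":0,"rz":0,"claw":0.085},{"x":0.05,"y":-0.021,"z":0,"rx":0,"ry":0,"rz":0,"claw":0.085},{"x":0.05,"y":-0.021,"z":0,"rx":0,"ry":0,"rz":0,"claw":0.085},{"x":0.05,"y":-0.021,"z":0,"rx":0,"ry":0,"rz":0,"claw":0.085},{"x":0.05,"y":-0.021,"z":0,"rx":0,"ry":0,"rz":0,"claw":0.085},{"x":0.05,"y":-0.021,"z":0,"rx":0,"ry":0,"rz":0,"claw":0.085},{"x":0.05,"y":-0.021,"z":0,"rx":0,"ry":0,"rz":0,"claw":0.085}]'
```

```text
time_s: 4.7
eef_pos: [0.4999, -0.3457, 0.2315]
orientation: [3.118, 0.382, 0.0]
force: [0.7, -1.0, -1.3]
finger_gap: 0.085
```

```bash
python3 - <<'E'
from h import *
s,C,o=look(["beaker","bin"],name="w1")
for k,(c,p) in o.items(): print(k,np.round(atz(c,p,0),4))
E
python3 -m pendant '[{"x":0.023,"y":-0.051,"z":0,"rx":0,"ry":0,"rz":0,"claw":0.085},{"x":0.023,"y":-0.051,"z":0,"rx":0,"ry":0,"rz":0,"claw":0.085},{"x":0.023,"y":-0.051,"z":0,"rx":0,"ry":0,"rz":0,"claw":0.085},{"x":0.023,"y":-0.051,"z":0,"rx":0,"ry":0,"rz":0,"claw":0.085},{"x":0.023,"y":-0.051,"z":0,"rx":0,"ry":0,"rz":0,"claw":0.085},{"x":0.023,"y":-0.051,"z":0,"rx":0,"ry":0,"rz":0,"claw":0.085},{"x":0.023,"y":-0.051,"z":0,"rx":0,"ry":0,"rz":0,"claw":0.085},{"x":0.023,"y":-0.051,"z":0,"rx":0,"ry":0,"rz":0,"claw":0.085}]'
python3 - <<'E'
from h import *
s,C,o=look(["driver_grip","tray_handle"],name="w2")
for k,(c,p) in o.items(): print(k,np.round(atz(c,p,.067),4))
E
python3 -m pendant '[{"x":0.023,"y":-0.051,"z":0,"rx":0,"ry":0,"rz":0,"claw":0.085},{"x":0.023,"y":-0.051,"z":0,"rx":0,"ry":0,"rz":0,"claw":0.085},{"x":0,"y":0,"z":0,"rx":0,"ry":0,"rz":-10.7,"claw":0.085},{"x":0,"y":0,"z":0,"rx":0,"ry":0,"rz":-10.7,"claw":0.085},{"x":0,"y":0,"z":0,"rx":0,"ry":0,"rz":-10.7,"claw":0.085},{"x":0,"y":0,"z":0,"rx":0,"ry":0,"rz":-10.7,"claw":0.085},{"x":0,"y":0,"z":0,"rx":0,"ry":0,"rz":-10.7,"claw":0.085},{"x":0,"y":0,"z":0,"rx":0,"ry":0,"rz":-10.7,"claw":0.085}]'
python3 - <<'E'
from h import *
s,C,o=look(["driver_grip","tray_handle","tray_lip"],name="w3")
for k,(c,p) in o.items(): print(k,np.round(atz(c,p,{"driver_grip":.13,"tray_handle":.067,"driver":.008,"tray_lip":.006,"tray":.003}[k[0]]),4))
import glob;im=[cv2.imread(f"pics/{n}_wrist.png") for n in("w1","w2","w3")]
im.append(im[0]*0);im=[cv2.resize(i,(400,300)) for i in im];cv2.imwrite("pics/m1.png",cv2.vconcat([cv2.hconcat(im[:2]),cv2.hconcat(im[2:])]))
E
```

```text
t 4.7 p [ 0.4999 -0.3457  0.2315] F [ 0.7 -1.  -1.3] gap 0.0849589440588367 q [-0.71  0.47  1.6  -0.    1.07  0.61]
bin wrist [ 38.8 126.3] 0.9
('bin', 'wrist') [ 0.4747 -0.0858  0.    ]
time_s: 5.85
eef_pos: [0.5787, 0.094, 0.2314]
orientation: [3.118, 0.38, 0.0]
force: [0.5, -0.1, -0.6]
finger_gap: 0.0846
t 5.85 p [0.5787 0.094  0.2314] F [ 0.5 -0.1 -0.6] gap 0.0846225732823929 q [ 0.05  0.44  1.66 -0.    1.05  1.38]
driver_grip wrist [73.  85.4] 0.87
tray_handle wrist [ 91.8 154.6] 0.93
('driver_grip', 'wrist') [0.6177 0.2809 0.067 ]
('tray_handle', 'wrist') [0.5557 0.2582 0.067 ]
time_s: 7.0
eef_pos: [0.5989, 0.2012, 0.2313]
orientation: [2.434, 1.986, -0.001]
force: [-0.0, -0.5, -0.1]
finger_gap: 0.0853
t 7.0 p [0.5989 0.2012 0.2313] F [-0.  -0.5 -0.1] gap 0.08533118986355326 q [ 0.22  0.5   1.54 -0.    1.1   0.42]
driver_grip wrist [281.8 128.1] 0.9
tray_handle wrist [203.5 128.9] 0.79
tray_lip wrist [134.7 124.7] 0.69
('driver_grip', 'wrist') [0.6275 0.2458 0.13  ]
('tray_handle', 'wrist') [0.556  0.2528 0.067 ]
('tray_lip', 'wrist') [0.4673 0.2692 0.006 ]
```

View pics/m1.png

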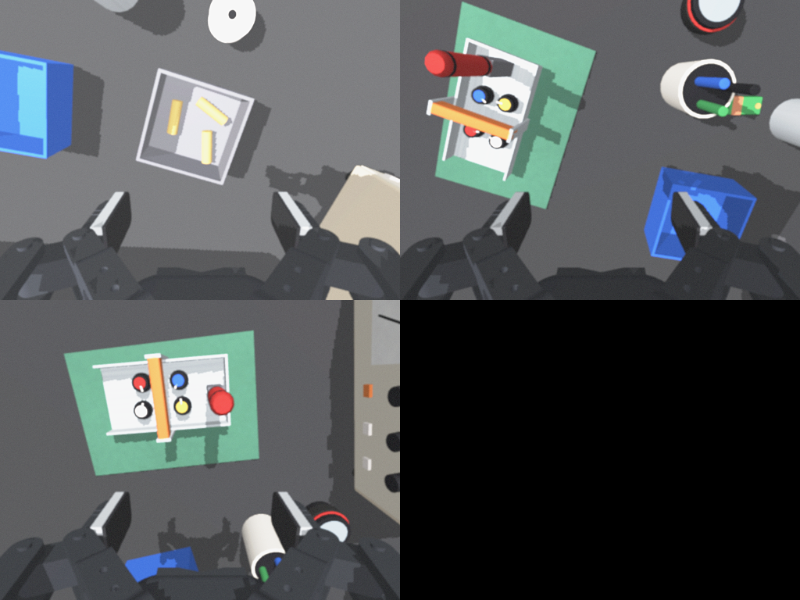

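View 2: three wrist views. In w3 (lower left, full-resolution pixels) the driver grip is at (282,128) and the handle bar at (203,129). Red and white knobs lie lip-side, blue and yellow rear-side. w2 shows the pen pot and the edge of the beaker.

Next I triangulate.

```bash
python3 - <<'E'
from h import *
O=[json.loads(l) for l in open("obs.jsonl")]
for l in("driver_grip","tray_handle","tray_lip"):
    o=[([np.array(a) for a in x[2]],x[3]) for x in O if x[0]==l and x[1]=="wrist"]
    if len(o)>1: print(l,tri(o))
s=st();M=R.from_rotvec(s["orientation"]).as_matrix();print(np.round(M,3))
print(np.degrees(np.arctan2(M[1,1],M[0,1])))
print("d tool", M.T@(np.array([.6275,.2458,.111])-s["eef_pos"]))
for l,x in (("bin",1),):
    o=[([np.array(a) for a in y[2]],y[3]) for y in O if y[0]==l]; print(l,len(o),[atz(*q,0) for q in o])
E
```

```text
driver_grip (array([0.62622043, 0.2457196 , 0.13166727]), np.float64(0.0012512135788220005))
tray_handle (array([0.55826105, 0.25364904, 0.07654249]), np.float64(0.00041573489323630286))
[[ 0.211  0.978  0.   ]
 [ 0.978 -0.211 -0.   ]
 [-0.     0.    -1.   ]]
-12.170278528799443
d tool [0.04879476 0.01880831 0.12032258]
bin 1 [array([ 0.47471103, -0.085842  ,  0.        ])]
```

```bash
python3 -m pendant '[{"x":0.0247,"y":0.0087,"z":0,"rx":0,"ry":0,"rz":0,"claw":0.085},{"x":0.0247,"y":0.0087,"z":0,"rx":0,"ry":0,"rz":0,"claw":0.085},{"x":0,"y":0,"z":0.03,"rx":0,"ry":0,"rz":0,"claw":0.085},{"x":0,"y":0,"z":0.03,"rx":0,"ry":0,"rz":0,"claw":0.085},{"x":0,"y":0,"z":0.03,"rx":0,"ry":0,"rz":0,"claw":0.085},{"x":0,"y":0,"z":0.03,"rx":0,"ry":0,"rz":0,"claw":0.085},{"x":0,"y":0,"z":0,"rx":0,"ry":0,"rz":0,"claw":0},{"x":0,"y":0,"z":0,"rx":0,"ry":0,"rz":0,"claw":0}]'
python3 -c "
from h import *
look([])"
```

```text
time_s: 8.2
eef_pos: [0.6264, 0.2481, 0.1124]
orientation: [2.44, 1.978, 0.002]
force: [0.1, -0.2, 0.4]
finger_gap: 0.0508
t 8.2 p [0.6264 0.2481 0.1124] F [ 0.1 -0.2  0.4] gap 0.05079191552474836 q [ 0.28  0.68  1.54 -0.    0.92  0.49]
```

```bash
python3 -m pendant '[{"x":0,"y":0,"z":0,"rx":0,"ry":0,"rz":0,"claw":0},{"x":0,"y":0,"z":0,"rx":0,"ry":0,"rz":0,"claw":0},{"x":0,"y":0,"z":0,"rx":0,"ry":0,"rz":0,"claw":0},{"x":0,"y":0,"z":-0.02,"rx":0,"ry":0,"rz":0,"claw":0},{"x":0,"y":0,"z":-0.04,"rx":0,"ry":0,"rz":0,"claw":0},{"x":0,"y":0,"z":-0.04,"rx":0,"ry":0,"rz":0,"claw":0},{"x":0,"y":0,"z":-0.04,"rx":0,"ry":0,"rz":0,"claw":0},{"x":0,"y":0,"z":-0.035,"rx":0,"ry":0,"rz":0,"claw":0}]'
python3 - <<'E'
from h import *
s,C,o=look(["driver_grip","tray_handle"],("top","scene"),"l1")
T=np.array([.657,-.19]);M=R.from_rotvec(s["orientation"]).as_matrix()
d=np.r_[T-s["eef_pos"][:2],0];print(M.T@d)
for k in o:print(k,"exp",proj(o[k][0],np.array(s["eef_pos"])+[0,0,.019]))
E
```

```text
time_s: 9.25
eef_pos: [0.6256, 0.2483, 0.2883]
orientation: [2.438, 1.98, 0.002]
force: [-0.2, 0.8, -1.1]
finger_gap: 0.0207
t 9.25 p [0.6256 0.2483 0.2883] F [-0.2  0.8 -1.1] gap 0.020683615051685495 q [ 0.28  0.52  1.36 -0.    1.27  0.49]
driver_grip scene [335.  142.2] 0.65
tray_handle top [194.  202.9] 0.53
tray_handle scene [324.9 183.1] 0.7
[-4.22525904e-01  1.20620142e-01 -5.24037218e-05]
('driver_grip', 'scene') exp [334.6574493  141.73743093]
('tray_handle', 'top') exp [178.27505078 156.69200197]
('tray_handle', 'scene') exp [334.6574493  141.73743093]
```

```bash
python3 -m pendant '[{"x":-0.05,"y":0.0145,"z":0,"rx":0,"ry":0,"rz":0,"claw":0},{"x":-0.05,"y":0.0145,"z":0,"rx":0,"ry":0,"rz":0,"claw":0},{"x":-0.05,"y":0.0145,"z":0,"rx":0,"ry":0,"rz":0,"claw":0},{"x":-0.05,"y":0.0145,"z":0,"rx":0,"ry":0,"rz":0,"claw":0},{"x":-0.05,"y":0.0145,"z":0,"rx":0,"ry":0,"rz":0,"claw":0},{"x":-0.05,"y":0.0145,"z":0,"rx":0,"ry":0,"rz":0,"claw":0},{"x":-0.05,"y":0.0145,"z":0,"rx":0,"ry":0,"rz":0,"claw":0},{"x":-0.05,"y":0.0145,"z":0,"rx":0,"ry":0,"rz":0,"claw":0}]'
python3 - <<'E'
from h import *
s,C,o=look(["beaker"],("top","scene","wrist"),"b1")
for k,(c,p) in o.items(): print(k,np.round(atz(c,p,0),4))
T=np.array([.657,-.19]);M=R.from_rotvec(s["orientation"]).as_matrix()
# overlay rim and foot predicted
out=[]
a=np.linspace(0,2*np.pi,40)
for n in("top","scene"):
    im=cv2.imread(f"pics/{n}0.png")
    u=proj(C[n],[.657,-.19,.045]);x0,y0=(u-[40,40]).astype(int)
    im=cv2.resize(im[y0:y0+80,x0:x0+80],None,fx=5,fy=5,interpolation=cv2.INTER_CUBIC)
    for z,r in((.09,.033),(0,.033)):
        pts=np.array([(proj(C[n],[.657+r*np.cos(t),-.19+r*np.sin(t),z])-[x0,y0]+.5)*5 for t in a]).astype(np.int32)
        cv2.polylines(im,[pts],True,(0,255,0),1)
    out.append(im)
w=cv2.imread("pics/b1_wrist.png");cv2.imwrite("pics/m2.png",cv2.hconcat(out))
E
```

```text
time_s: 10.55
eef_pos: [0.657, -0.1686, 0.2848]
orientation: [-2.437, -1.979, 0.002]
force: [1.2, 1.0, -0.8]
finger_gap: 0.0206
t 10.55 p [ 0.657  -0.1686  0.2848] F [ 1.2  1.  -0.8] gap 0.020647504607246524 q [-0.35  0.53  1.34 -0.    1.27 -0.14]
beaker top [345.3 179.6] 0.61
beaker scene [164.7 208.9] 0.61
beaker wrist [255.4 165.4] 0.9
('beaker', 'top') [ 0.6555 -0.1918  0.    ]
('beaker', 'scene') [ 0.6451 -0.1921  0.    ]
('beaker', 'wrist') [ 0.6495 -0.1895  0.    ]
```

View pics/m2.png

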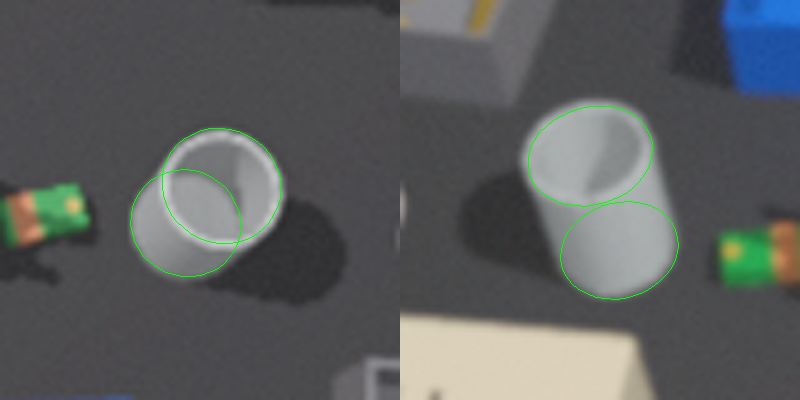

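View 3: the predicted rim and foot outlines match the beaker within about 2 mm in both cameras, so it stands at about (0.655, -0.190). I'm lowering the driver in.

```bash
python3 -m pendant '[{"x":-0.0213,"y":0.0026,"z":0,"rx":0,"ry":0,"rz":0,"claw":0},{"x":0,"y":0,"z":0.02,"rx":0,"ry":0,"rz":0,"claw":0},{"x":0,"y":0,"z":0.03,"rx":0,"ry":0,"rz":0,"claw":0},{"x":0,"y":0,"z":0.03,"rx":0,"ry":0,"rz":0,"claw":0},{"x":0,"y":0,"z":0.03,"rx":0,"ry":0,"rz":0,"claw":0},{"x":0,"y":0,"z":0.03,"rx":0,"ry":0,"rz":0,"claw":0},{"x":0,"y":0,"z":0.02,"rx":0,"ry":0,"rz":0,"claw":0},{"x":0,"y":0,"z":0,"rx":0,"ry":0,"rz":0,"claw":0}]'
python3 - <<'E'
from h import *
s,C,o=look([],("top","scene"),"b2")
a=[cv2.imread(f"pics/b2_{n}.png") for n in("top","scene")]
out=[]
for n,im in zip(("top","scene"),a):
    u=proj(C[n],[.655,-.19,.1]);x0,y0=(u-[40,40]).astype(int);out.append(cv2.resize(im[y0:y0+80,x0:x0+80],None,fx=5,fy=5,interpolation=cv2.INTER_CUBIC))
cv2.imwrite("pics/m3.png",cv2.hconcat(out))
E
```

```text
time_s: 11.85
eef_pos: [0.6549, -0.1881, 0.1249]
orientation: [-2.436, -1.98, 0.002]
force: [-0.5, -0.2, 0.4]
finger_gap: 0.0206
t 11.85 p [ 0.6549 -0.1881  0.1249] F [-0.5 -0.2  0.4] gap 0.020643662032615664 q [-0.38  0.68  1.51 -0.    0.96 -0.17]
```

View pics/m3.png

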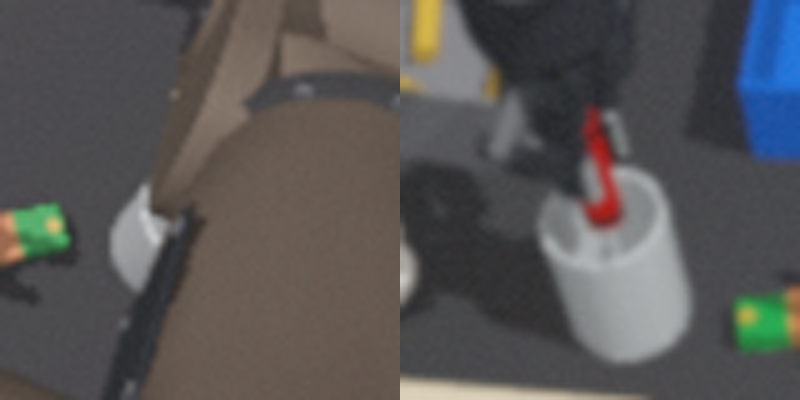

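View 4: the driver's shaft is inside the beaker (scene half, about (600,220)). Nothing is touching, and the force reads about 0. I'm lowering the rest of the way, releasing and retreating.

```bash
python3 -m pendant '[{"x":0,"y":0,"z":0.006,"rx":0,"ry":0,"rz":0,"claw":0},{"x":0,"y":0,"z":0.006,"rx":0,"ry":0,"rz":0,"claw":0},{"x":0,"y":0,"z":0,"rx":0,"ry":0,"rz":0,"claw":0},{"x":0,"y":0,"z":0,"rx":0,"ry":0,"rz":0,"claw":0.08},{"x":0,"y":0,"z":0,"rx":0,"ry":0,"rz":0,"claw":0.08},{"x":0,"y":0,"z":0,"rx":0,"ry":0,"rz":0,"claw":0.08},{"x":0,"y":0,"z":0,"rx":0,"ry":0,"rz":0,"claw":0.08},{"x":0,"y":0,"z":-0.01,"rx":0,"ry":0,"rz":0,"claw":0.08}]'
python3 -m pendant '[{"x":0,"y":0,"z":-0.02,"rx":0,"ry":0,"rz":0,"claw":0.08},{"x":0,"y":0,"z":-0.04,"rx":0,"ry":0,"rz":0,"claw":0.08},{"x":0,"y":0,"z":-0.05,"rx":0,"ry":0,"rz":0,"claw":0.08},{"x":0,"y":0,"z":-0.03,"rx":0,"ry":0,"rz":0,"claw":0.08},{"x":0.05,"y":-0.0145,"z":0,"rx":0,"ry":0,"rz":0,"claw":0.08},{"x":0.05,"y":-0.0145,"z":0,"rx":0,"ry":0,"rz":0,"claw":0.08},{"x":0.05,"y":-0.0145,"z":0,"rx":0,"ry":0,"rz":0,"claw":0.08},{"x":0.05,"y":-0.0145,"z":0,"rx":0,"ry":0,"rz":0,"claw":0.08}]'
python3 -c "
from h import *
look([],(),None)"
python3 -m pendant '[{"x":0.05,"y":-0.0325,"z":0,"rx":0,"ry":0,"rz":-4,"claw":0.05},{"x":0.05,"y":-0.0325,"z":0,"rx":0,"ry":0,"rz":0,"claw":0.05},{"x":0.05,"y":-0.0325,"z":0,"rx":0,"ry":0,"rz":0,"claw":0.05},{"x":0.03,"y":-0.0225,"z":0,"rx":0,"ry":0,"rz":0,"claw":0.05},{"x":0,"y":0,"z":0,"rx":0,"ry":0,"rz":0,"claw":0.05},{"x":0,"y":0,"z":0,"rx":0,"ry":0,"rz":0,"claw":0.05},{"x":0,"y":0,"z":0,"rx":0,"ry":0,"rz":0,"claw":0.05},{"x":0,"y":0,"z":0,"rx":0,"ry":0,"rz":0,"claw":0.05}]'
python3 - <<'E'
from h import *
s,C,o=look(["tray_handle","tray_lip"],("top","scene","wrist"),"t1")
for k,(c,p) in o.items(): print(k,np.round(atz(c,p,{"tray_handle":.067,"tray_lip":.006}[k[0]]),4))
a=[cv2.imread(f"pics/t1_{n}.png") for n in("top","scene","wrist")]
out=[]
for n,im in zip(("top","scene"),a):
    u=proj(C[n],[.655,-.19,.1]);x0,y0=(u-[40,40]).astype(int);out.append(cv2.resize(im[y0:y0+80,x0:x0+80],(288,288),interpolation=cv2.INTER_CUBIC))
cv2.imwrite("pics/m4.png",cv2.hconcat([cv2.vconcat(out),cv2.resize(a[2],(512,576))]))
E
```

```text
time_s: 12.95
eef_pos: [0.6551, -0.1883, 0.124]
orientation: [-2.438, -1.98, 0.001]
force: [-0.5, 0.0, 0.1]
finger_gap: 0.0801
time_s: 13.95
eef_pos: [0.6394, 0.0208, 0.2652]
orientation: [2.438, 1.98, 0.001]
force: [0.0, 0.3, 0.6]
finger_gap: 0.0804
t 13.95 p [0.6394 0.0208 0.2652] F [0.  0.3 0.6] gap 0.08044135780398207 q [-0.07  0.48  1.48 -0.    1.18  0.14]
time_s: 14.95
eef_pos: [0.5496, 0.2147, 0.2642]
orientation: [2.369, 2.063, -0.0]
force: [-0.1, 0.3, -0.2]
finger_gap: 0.0501
t 14.95 p [0.5496 0.2147 0.2642] F [-0.1  0.3 -0.2] gap 0.05013814117730092 q [ 0.26  0.41  1.61 -0.    1.13  0.4 ]
tray_handle scene [324.  184.9] 0.61
tray_handle wrist [256.8 130. ] 0.78
tray_lip scene [327.5 172.9] 0.71
tray_lip wrist [189.4 123.6] 0.79
('tray_handle', 'scene') [0.5644 0.2476 0.067 ]
('tray_handle', 'wrist') [0.5543 0.2515 0.067 ]
('tray_lip', 'scene') [0.4712 0.2617 0.006 ]
('tray_lip', 'wrist') [0.4698 0.2644 0.006 ]
```

View pics/m4.png

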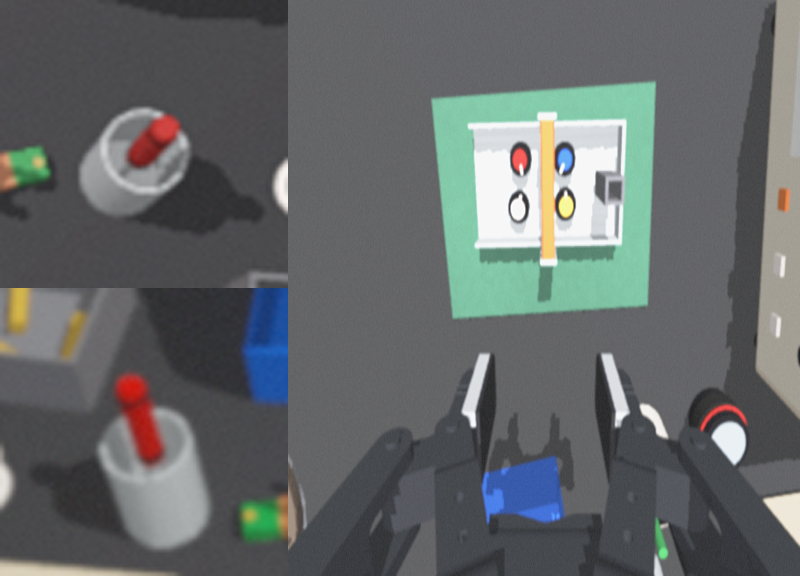

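View 5: the driver stands in the upright beaker, handle up. The tray hasn't moved, its tube is empty, and the bar runs vertically in the wrist image at column 259 (full-resolution), so the jaws are aligned with the tray's x. Next I triangulate the handle and fit the arm's kinematics to plan the pour.

```bash
cat > kin.py <<'E'
from h import *
from scipy.optimize import least_squares
L=[json.loads(l) for l in open("log.jsonl")]
def fk(q,p):
    h,a1,l1,e,l2,d=p
    r0=R.from_euler('z',q[0]); r1=r0*R.from_euler('y',q[1]); r2=r1*R.from_euler('y',q[2])
    x=r0.apply([a1,0,h])+r1.apply([0,0,l1])+r2.apply([e,0,l2])
    r=r2*R.from_euler('z',q[3])*R.from_euler('y',q[4])*R.from_euler('z',q[5])
    return x+r.apply([0,0,d]),r
Q=[l[0] for l in L];X=np.array([l[1] for l in L])
def res(p): return np.r_[np.ravel([fk(q,p)[0]-x for q,x in zip(Q,X)]),1e-3*(np.array(p)-p0)]
p0=np.array([.35,.05,.4,0,.4,.3])
f=least_squares(res,p0);PK=f.x
r0=[fk(q,PK)[1] for q in Q];OFF=[(r.inv()*R.from_rotvec(l[2])).as_euler('ZYX',degrees=True) for r,l in zip(r0,L)]
def ik(pos,rot,q0):
    g=lambda q:np.r_[(fk(q,PK)[0]-pos)*5,(fk(q,PK)[1]*R.from_euler('z',OFF[-1][0],degrees=True)).as_matrix().ravel()-rot.as_matrix().ravel()]
    lo=[-3.1,-.84,.05,-1.13,.06,-2.69];hi=[3.1,2.19,2.79,4.28,2.93,2.69]
    s=least_squares(g,q0,bounds=(lo,hi));return s.x,s.cost
E
python3 - <<'E'
from kin import *
print(np.round(PK,3),np.abs(res(PK)).max(),np.round(OFF,1)[[0,-1]])
O=[json.loads(l) for l in open("obs.jsonl")]
for l in("tray_handle","tray_lip"):
    print(l,tri([([np.array(a) for a in x[2]],x[3]) for x in O if x[0]==l and x[1]=="wrist"]))
s=st();M=R.from_rotvec(s["orientation"]).as_matrix();print(np.degrees(np.arctan2(M[1,1],M[0,1])),M.T@(np.array([.556,.2525,.051])-s["eef_pos"]))
# pour: lip dir yaw phi (world), tilt th; lip target
bin_=np.array([.474,-.087])
q0=np.array(s["joint_pos"])
for phi in (180,150,120,90,60,-90,-120,-150):
  for th in (0,30,45,55,65):
    u=np.array([np.cos(np.radians(phi)),np.sin(np.radians(phi)),0]); ax=-u # tray x axis
    ay=np.cross([0,0,1],ax); z=np.array([0,0,1.])
    tr=R.from_matrix(np.c_[ax,ay,z]); tilt=R.from_rotvec(-ay*-np.radians(th)) # rear up
    tr=R.from_rotvec(-ay*np.radians(th))*tr
    if tr.apply([-1,0,0])[2]>1e-9: tr=R.from_rotvec(2*ay*np.radians(th))*tr
    lip=np.r_[bin_-u[:2]*.03,.08]
    tcp=lip+tr.apply([.09,0,.061-.016])
    tool=R.from_matrix(np.c_[tr.apply([0,1,0]),tr.apply([1,0,0]),tr.apply([0,0,-1])])
    best=min((ik(tcp,tool,q0+np.array(d)) for d in ([0]*6,[0,0,0,.8,0,-.8],[0,0,0,-.8,0,.8],[-.5,0,0,0,0,-1.])),key=lambda t:t[1])
    print(phi,th,np.round(best[0],2),"%.1e"%best[1],np.round(tcp,3))
E
```

```text
[-5.862  0.007  0.558  0.033  0.413 -5.82 ] 0.06555510833156938 [[90.  0.  0.]
 [90.  0.  0.]]
tray_handle (array([0.55673612, 0.25342048, 0.07505705]), np.float64(0.0024966962796752756))
tray_lip (array([0.47512806, 0.26769859, 0.02716863]), np.float64(0.001975217734956084))
-7.832450001797887 [0.03754419 0.00170621 0.21327195]
180 0 [-0.15  0.58  1.72 -0.    0.84 -0.15] 1.3e-29 [ 0.594 -0.087  0.125]
180 30 [-0.02  1.29  0.05  0.01  1.73 -0.02] 2.0e-01 [ 0.559 -0.087  0.164]
180 45 [-0.02  1.28  0.05  0.01  1.74 -0.02] 4.9e-01 [ 0.536 -0.087  0.175]
180 55 [-0.01  1.27  0.05  0.01  1.75 -0.02] 7.3e-01 [ 0.519 -0.087  0.18 ]
180 65 [-0.01  1.27  0.05  0.01  1.74 -0.02] 1.0e+00 [ 0.501 -0.087  0.181]
150 0 [-0.25  0.58  1.73  0.    0.84  0.27] 2.3e-25 [ 0.578 -0.147  0.125]
150 30 [-0.48  1.29  0.05 -0.02  1.73  0.05] 2.0e-01 [ 0.548 -0.13   0.164]
150 45 [-0.49  1.27  0.05 -0.03  1.74  0.03] 4.8e-01 [ 0.528 -0.118  0.175]
150 55 [-0.5   1.27  0.05 -0.03  1.75  0.03] 7.3e-01 [ 0.513 -0.109  0.18 ]
150 65 [-0.5   1.26  0.05 -0.03  1.74  0.03] 1.0e+00 [ 0.498 -0.101  0.181]
120 0 [-0.3
[... 1556 characters left out ...]
7 0.125]
-120 30 [ 0.91  1.25  0.05  0.07  1.73 -0.14] 1.6e-01 [ 0.517 -0.013  0.164]
-120 45 [ 0.95  1.23  0.05  0.08  1.74 -0.1 ] 4.3e-01 [ 0.505 -0.033  0.175]
-120 55 [ 0.97  1.23  0.05  0.08  1.74 -0.09] 6.6e-01 [ 0.496 -0.048  0.18 ]
-120 65 [ 0.99  1.22  0.05  0.08  1.74 -0.08] 9.3e-01 [ 0.488 -0.063  0.181]
-150 0 [-0.05  0.55  1.77 -0.    0.81 -0.57] 1.0e-29 [ 0.578 -0.027  0.125]
-150 30 [ 0.43  1.28  0.05  0.05  1.73 -0.09] 1.9e-01 [ 0.548 -0.044  0.164]
-150 45 [ 0.46  1.26  0.05  0.05  1.74 -0.07] 4.7e-01 [ 0.528 -0.056  0.175]
-150 55 [ 0.48  1.26  0.05  0.05  1.75 -0.06] 7.1e-01 [ 0.513 -0.065  0.18 ]
-150 65 [ 0.49  1.25  0.05  0.05  1.74 -0.05] 9.9e-01 [ 0.498 -0.073  0.181]
```

The tool has always pointed straight down, so base height and tool length can't be separated in the fit. I'm tilting briefly in free air; this also confirms the tilt sign (rx negative raises the tray's rear).

```bash
python3 -m pendant '[{"x":0,"y":0,"z":0,"rx":-10,"ry":0,"rz":0,"claw":0.05},{"x":0,"y":0,"z":0,"rx":-10,"ry":0,"rz":0,"claw":0.05},{"x":0,"y":0,"z":0,"rx":-10,"ry":0,"rz":0,"claw":0.05},{"x":0,"y":0,"z":0,"rx":0,"ry":0,"rz":0,"claw":0.05},{"x":0,"y":0,"z":0,"rx":0,"ry":0,"rz":0,"claw":0.05},{"x":0,"y":0,"z":0,"rx":0,"ry":0,"rz":0,"claw":0.05},{"x":0,"y":0,"z":0,"rx":0,"ry":0,"rz":0,"claw":0.05},{"x":0,"y":0,"z":0,"rx":0,"ry":0,"rz":0,"claw":0.05}]'
cat > plan.py <<'E'
from kin import *
print(np.round(PK,3),np.abs(res(PK)).max(),np.round(OFF,1)[[0,-1]])
s=log();q0=np.array(s["joint_pos"]);print(np.round(q0,2),s["eef_pos"],np.round(R.from_rotvec(s["orientation"]).as_matrix()[:,2],3))
bin_=np.array([.474,-.087])
for phi in (180,150,120,90,60,-60,-90,-120,-150):
  qq=None;line=[]
  for th in (0,10,20,30,40,50,60):
    u=np.array([np.cos(np.radians(phi)),np.sin(np.radians(phi)),0]);ax=-u;ay=np.cross([0,0,1],ax)
    tr=R.from_rotvec(-ay*np.radians(th))*R.from_matrix(np.c_[ax,ay,[0,0,1.]])
    lip=np.r_[bin_-u[:2]*.03,.085]
    tcp=lip+tr.apply([.09,0,.061-.016])
    tool=R.from_matrix(np.c_[tr.apply([0,1,0]),tr.apply([1,0,0]),tr.apply([0,0,-1])])
    if qq is None: qq=np.array([-.2,.5,1.7,0,.9,0])
    q,c=ik(tcp,tool,np.clip(qq,[-3,-.8,.1,-1.1,.1,-2.6],[3,2.1,2.7,4.2,2.9,2.6]));line.append((th,c<1e-6,np.round(q,2)))
    if c>1e-6: break
    qq=q
  print(phi,[l[0] for l in line if l[1]],line[-1][2],line[max(0,len(line)-2)][2])
E
python3 -c "
from h import *
log()"; python3 plan.py
```

```text
time_s: 16.4
eef_pos: [0.5494, 0.2154, 0.2642]
orientation: [2.041, 1.779, 0.476]
force: [-0.6, -0.9, 0.3]
finger_gap: 0.05
[0.113 0.037 0.529 0.007 0.384 0.164] 0.06569216748803655 [[90.  0.  0.]
 [90.  0. -0.]]
[ 0.37  0.29  1.9  -0.49  0.54  0.87] [0.54943491 0.21540287 0.26419319] [ 0.495 -0.068 -0.866]
180 [0, 10, 20, 30, 40] [-0.22  0.32  2.23  2.53  0.32 -2.69] [-0.2   0.35  2.14  1.79  0.13 -1.94]
150 [0, 10, 20, 30] [-0.16  0.34  2.09 -1.13  0.23  1.41] [-0.18  0.38  2.03 -0.65  0.28  0.92]
120 [0, 10, 20, 30] [-0.13  0.36  2.08 -1.13  0.58  1.87] [-0.19  0.38  2.04 -0.86  0.53  1.57]
90 [0, 10, 20, 30, 40, 50] [ 0.05  0.44  2.07 -1.13  1.18  2.42] [-0.03  0.41  2.08 -1.12  1.02  2.35]
60 [0, 10, 20, 30, 40, 50, 60] [ 0.01  0.51  1.97 -0.85  1.45  2.58] [-0.05  0.46  1.99 -0.79  1.3   2.51]
-60 [0, 10, 20, 30, 40, 50] [-0.33  0.55  1.89  0.61  1.61 -2.69] [-0.29  0.48  1.94  0.56  1.45 -2.66]
-90 [0, 10, 20, 30, 40, 50, 60] [-0.39  0.49  2.01  0.96  1.36 -2.54] [-0.32  0.44  2.02  0.88  1.22 -2.45]
-120 [0, 10, 20, 30, 40, 50, 60] [-0.4   0.43  2.15  1.36  1.07 -2.49] [-0.33  0.39  2.11  1.23  0.92 -2.32]
-150 [0, 10, 20, 30, 40, 50, 60] [-0.35  0.37  2.27  1.92  0.79 -2.59] [-0.29  0.35  2.19  1.7   0.6  -2.33]
```

```bash
python3 - <<'E'
from kin import *
for q,x in zip(Q,X): print(np.round(q,2),x.round(3),(fk(q,PK)[0]-x).round(3))
# robust: free yaw offset of base / shoulder lateral
E
```

```text
[-1.43  0.49  1.56 -0.    1.09 -0.11] [ 0.151 -0.607  0.231] [-0.065 -0.014  0.002]
[-1.43  0.49  1.56 -0.    1.09 -0.11] [ 0.151 -0.607  0.231] [-0.065 -0.014  0.002]
[-1.43  0.49  1.56 -0.    1.09 -0.11] [ 0.151 -0.607  0.231] [-0.065 -0.014  0.002]
[-0.71  0.47  1.6  -0.    1.07  0.61] [ 0.5   -0.346  0.231] [-0.037 -0.055  0.002]
[ 0.05  0.44  1.66 -0.    1.05  1.38] [0.579 0.094 0.231] [ 0.015 -0.065  0.001]
[ 0.22  0.5   1.54 -0.    1.1   0.42] [0.599 0.201 0.231] [ 0.018 -0.063  0.002]
[ 0.28  0.68  1.54 -0.    0.92  0.49] [0.626 0.248 0.112] [ 0.022 -0.062  0.014]
[ 0.28  0.52  1.36 -0.    1.27  0.49] [0.626 0.248 0.288] [ 0.009 -0.066 -0.002]
[-0.35  0.53  1.34 -0.    1.27 -0.14] [ 0.657 -0.169  0.285] [-0.032 -0.059 -0.002]
[-0.38  0.68  1.51 -0.    0.96 -0.17] [ 0.655 -0.188  0.125] [-0.022 -0.062  0.013]
[-0.07  0.48  1.48 -0.    1.18  0.14] [0.639 0.021 0.265] [-0.005 -0.066 -0.001]
[ 0.26  0.41  1.61 -0.    1.13  0.4 ] [0.55  0.215 0.264] [ 0.025 -0.061 -0.002]
[ 0.37  0.29  1.9  -0.49  0.54  0.87] [0.549 0.215 0.264] [-0.002 -0.043 -0.016]
[ 0.37  0.29  1.9  -0.49  0.54  0.87] [0.549 0.215 0.264] [-0.002 -0.043 -0.016]
```

```bash
sed -i 's/h,a1,l1,e,l2,d=p/h,a1,l1,e,l2,d,b=p/; s/apply(\[a1,0,h\])/apply([a1,b,h])/; s/p0=np.array(\[.35,.05,.4,0,.4,.3\])/p0=np.array([.2,.05,.5,0,.4,.25,.06])/' kin.py; sed -i 's/1e-3\*(np/1e-4*(np/' kin.py
python3 plan.py; python3 -c "
from kin import *
for q,x in zip(Q,X): print((fk(q,PK)[0]-x).round(4))"|tail -6
```

```text
[0.197 0.    0.587 0.043 0.411 0.255 0.066] 8.67999903319896e-06 [[90.  0.  0.]
 [90.  0. -0.]]
[ 0.37  0.29  1.9  -0.49  0.54  0.87] [0.54943491 0.21540287 0.26419319] [ 0.495 -0.068 -0.866]
180 [0, 10, 20, 30, 40] [-0.46  0.36  2.34  2.31  0.5  -2.69] [-0.39  0.36  2.23  1.98  0.27 -2.3 ]
150 [0, 10, 20, 30] [-0.29  0.33  2.15 -1.13  0.13  1.32] [-0.3   0.38  2.1  -0.65  0.19  0.84]
120 [0, 10, 20, 30] [-0.18  0.38  2.09 -1.13  0.54  1.84] [-0.26  0.4   2.07 -0.93  0.46  1.59]
90 [0, 10, 20, 30, 40] [-0.02  0.5   2.05 -1.13  1.    2.4 ] [-0.12  0.45  2.04 -1.01  0.85  2.22]
60 [0, 10, 20, 30, 40, 50, 60] [ 0.01  0.64  1.85 -0.85  1.44  2.59] [-0.05  0.57  1.89 -0.79  1.29  2.51]
-60 [0, 10, 20, 30] [-0.42  0.53  1.86  0.38  1.37 -2.69] [-0.37  0.46  1.94  0.34  1.19 -2.67]
-90 [0, 10, 20, 30, 40, 50, 60] [-0.64  0.62  1.91  0.77  1.46 -2.66] [-0.58  0.55  1.94  0.73  1.32 -2.58]
-120 [0, 10, 20, 30, 40, 50, 60] [-0.72  0.54  2.13  1.15  1.19 -2.65] [-0.63  0.48  2.11  1.08  1.04 -2.49]
-150 [0, 10, 20, 30, 40, 50] [-0.7   0.46  2.32  1.66  0.95 -2.69] [-0.6   0.41  2.27  1.59  0.76 -2.52]
[-0. -0.  0.]
[-0. -0. -0.]
[ 0. -0. -0.]
[ 0.  0. -0.]
[ 0.  0. -0.]
[ 0.  0. -0.]
```

The kinematics now fit to within 0.01 mm. The best pour has the lip facing about -105° (towards -y), which reaches a 60° tilt. I'm going back upright above the handle, checking the bin by overlay, and generating the plan in tool-frame units.

```bash
python3 -m pendant '[{"x":0,"y":0,"z":0,"rx":10,"ry":0,"rz":0,"claw":0.05},{"x":0,"y":0,"z":0,"rx":10,"ry":0,"rz":0,"claw":0.05},{"x":0,"y":0,"z":0,"rx":10,"ry":0,"rz":0,"claw":0.05},{"x":0.0383,"y":0.0019,"z":0,"rx":0,"ry":0,"rz":0,"claw":0.05},{"x":0,"y":0,"z":0.03,"rx":0,"ry":0,"rz":0,"claw":0.05},{"x":0,"y":0,"z":0.03,"rx":0,"ry":0,"rz":0,"claw":0.05},{"x":0,"y":0,"z":0.03,"rx":0,"ry":0,"rz":0,"claw":0.05},{"x":0,"y":0,"z":0,"rx":0,"ry":0,"rz":0,"claw":0.05}]'
python3 - <<'E'
from h import *
s,C,o=look(["tray_handle"],("top","scene","wrist"),"g1")
for k,(c,p) in o.items(): print(k,np.round(atz(c,p,.067),4))
out=[];bx,by=.474,-.088
for n in("top","scene"):
    im=cv2.imread(f"pics/{n}0.png");u=proj(C[n],[bx,by,.03]);x0,y0=(u-[50,50]).astype(int)
    im=cv2.resize(im[y0:y0+100,x0:x0+100],(384,384),interpolation=cv2.INTER_CUBIC)
    for z in(.065,0):
        pts=np.array([(proj(C[n],[bx+i*.062,by+j*.062,z])-[x0,y0]+.5)*3.84 for i,j in((1,1),(1,-1),(-1,-1),(-1,1))]).astype(np.int32)
        cv2.polylines(im,[pts],True,(0,255,0),1)
    out.append(im)
cv2.imwrite("pics/m5.png",cv2.vconcat([cv2.hconcat(out),cv2.imread("pics/g1_wrist.png")[0:216,:].repeat(1,0) if 0 else cv2.resize(cv2.imread("pics/g1_wrist.png")[100:300],(768,200))]))
E
```

```text
time_s: 17.4
eef_pos: [0.5556, 0.253, 0.1725]
orientation: [-2.367, -2.063, 0.006]
force: [0.2, -0.6, 1.0]
finger_gap: 0.0498
t 17.4 p [0.5556 0.253  0.1725] F [ 0.2 -0.6  1. ] gap 0.04982581910450064 q [0.32 0.53 1.66 0.   0.95 0.46]
tray_handle top [192.2 204.1] 0.75
tray_handle wrist [255.7 187.7] 0.59
('tray_handle', 'top') [0.5598 0.252  0.067 ]
('tray_handle', 'wrist') [0.5538 0.253  0.067 ]
```

View pics/m5.png

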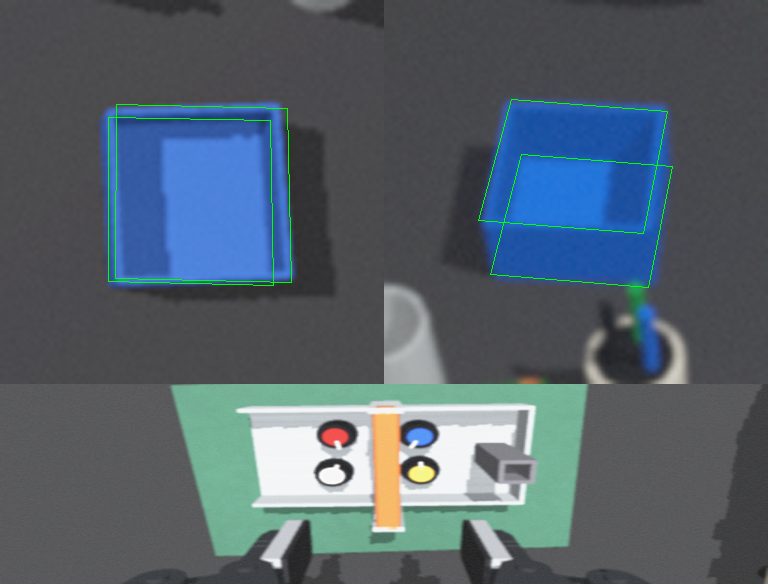

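View 6: the predicted bin outline fits (bin at about (0.474, -0.087), yaw a few degrees). The bar (column 386 of 768) is centred between the fingers. I'm descending and gripping.

```bash
python3 -m pendant '[{"x":0,"y":0,"z":0.04,"rx":0,"ry":0,"rz":0,"claw":0.05},{"x":0,"y":0,"z":0.04,"rx":0,"ry":0,"rz":0,"claw":0.05},{"x":0,"y":0,"z":0.0415,"rx":0,"ry":0,"rz":0,"claw":0.05},{"x":0,"y":0,"z":0,"rx":0,"ry":0,"rz":0,"claw":0.05},{"x":0,"y":0,"z":0,"rx":0,"ry":0,"rz":0,"claw":0},{"x":0,"y":0,"z":0,"rx":0,"ry":0,"rz":0,"claw":0},{"x":0,"y":0,"z":0,"rx":0,"ry":0,"rz":0,"claw":0},{"x":0,"y":0,"z":0,"rx":0,"ry":0,"rz":0,"claw":0}]'
cat > pour.py <<'E'
from kin import *
s=log();M0=R.from_rotvec(s["orientation"]);x0=np.array(s["eef_pos"]);q=np.array(s["joint_pos"])
LIPT=np.array([-.045,-.09,float(0)])  # placeholder
# lip in tool frame at grip: tool y=tray x, tool z=-tray z ; tray underside z=0.003 -> lip z 0.006
lip_t=np.array([0,-.09,x0[2]-.006])
print("tcp",x0,"lip_t",lip_t,"lip world",x0+M0.apply(lip_t))
phi=np.radians(-105);u=np.array([np.cos(phi),np.sin(phi),0]);ax=-u;ay=np.cross([0,0,1],ax)
pos=x0.copy();rot=M0
lip=np.array([.474,-.087,.075])-u*.032
for th in (0,8,16,24,30,36,42,48,54,60):
    tr=R.from_rotvec(-ay*np.radians(th))*R.from_matrix(np.c_[ax,ay,[0,0,1.]])
    tool=R.from_matrix(np.c_[tr.apply([0,1,0]),tr.apply([1,0,0]),tr.apply([0,0,-1])])
    p=lip-tool.apply(lip_t)
    q2,c=ik(p,tool,q)
    print(th,"shift(prev tool)",np.round(rot.inv().apply(p-pos)*1e3,1),"rot",np.round(np.degrees((rot.inv()*tool).as_rotvec()),1),"tcp",p.round(3),"q",q2.round(2),"%.0e"%c)
    pos,rot,q=p,tool,q2
E
python3 pour.py
```

```text
time_s: 18.7
eef_pos: [0.5572, 0.2536, 0.0549]
orientation: [2.367, 2.064, 0.005]
force: [-0.4, -0.4, 7.3]
finger_gap: 0.0128
tcp [0.55722157 0.25359377 0.05492259] lip_t [ 0.         -0.09        0.04892259] lip world [0.46822328 0.2659122  0.00571915]
0 shift(prev tool) [-227.6  -20.6  -69.4] rot [  0.2   0.1 -82.8] tcp [0.506 0.031 0.124] q [-0.07  0.47  1.96  0.    0.71 -1.38] 8e-30
8 shift(prev tool) [ -0.   -7.7 -12. ] rot [-8. -0.  0.] tcp [0.504 0.023 0.136] q [-0.16  0.44  1.98  0.21  0.71 -1.63] 6e-27
16 shift(prev tool) [  0.   -7.7 -12. ] rot [-8.  0. -0.] tcp [0.501 0.014 0.147] q [-0.25  0.43  2.    0.41  0.76 -1.86] 2e-28
24 shift(prev tool) [ -0.   -7.7 -12. ] rot [-8. -0.  0.] tcp [0.498 0.004 0.156] q [-0.34  0.43  2.01  0.58  0.83 -2.07] 2e-29
30 shift(prev tool) [ 0.  -5.6 -9.1] rot [-6.  0. -0.] tcp [ 0.496 -0.004  0.162] q [-0.41  0.44  2.02  0.69  0.9  -2.21] 3e-31
36 shift(prev tool) [-0.  -5.6 -9.1] rot [-6.  0.  0.] tcp [ 0.494 -0.014  0.167] q [-0.47  0.45  2.02  0.77  0.98 -2.33] 7e-31
42 shift(prev tool) [-0.  -5.6 -9.1] rot [-6. -0. -0.] tcp [ 0.491 -0.023  0.172] q [-0.53  0.48  2.03  0.83  1.06 -2.42] 6e-31
48 shift(prev tool) [ 0.  -5.6 -9.1] rot [-6.  0. -0.] tcp [ 0.488 -0.033  0.175] q [-0.59  0.51  2.03  0.88  1.14 -2.51] 8e-31
54 shift(prev tool) [ 0.  -5.6 -9.1] rot [-6. -0. -0.] tcp [ 0.486 -0.043  0.177] q [-0.64  0.55  2.02  0.92  1.23 -2.59] 6e-31
60 shift(prev tool) [-0.  -5.6 -9.1] rot [-6.  0.  0.] tcp [ 0.483 -0.054  0.177] q [-0.69  0.6   2.02  0.95  1.32 -2.65] 2e-30
```

The bar is held: gap 12.8 mm, and the force is modest. I'm lifting and carrying smoothly.

```bash
python3 -m pendant '[{"x":0,"y":0,"z":-0.01,"rx":0,"ry":0,"rz":0,"claw":0},{"x":0,"y":0,"z":-0.02,"rx":0,"ry":0,"rz":0,"claw":0},{"x":0,"y":0,"z":-0.025,"rx":0,"ry":0,"rz":0,"claw":0},{"x":0,"y":0,"z":-0.015,"rx":0,"ry":0,"rz":0,"claw":0},{"x":0,"y":0,"z":0,"rx":0,"ry":0,"rz":0,"claw":0},{"x":-0.01,"y":-0.001,"z":0,"rx":0,"ry":0,"rz":0,"claw":0},{"x":-0.02,"y":-0.002,"z":0,"rx":0,"ry":0,"rz":0,"claw":0},{"x":-0.025,"y":-0.0022,"z":0,"rx":0,"ry":0,"rz":0,"claw":0}]'
python3 -c "
from h import *
look([],('scene',),'l2')"
python3 -m pendant '[{"x":-0.025,"y":-0.0022,"z":0,"rx":0,"ry":0,"rz":0,"claw":0},{"x":-0.025,"y":-0.0022,"z":0,"rx":0,"ry":0,"rz":0,"claw":0},{"x":-0.025,"y":-0.0022,"z":0,"rx":0,"ry":0,"rz":0,"claw":0},{"x":-0.025,"y":-0.0022,"z":0,"rx":0,"ry":0,"rz":0,"claw":0},{"x":-0.025,"y":-0.0022,"z":0,"rx":0,"ry":0,"rz":0,"claw":0},{"x":-0.025,"y":-0.0022,"z":0,"rx":0,"ry":0,"rz":0,"claw":0},{"x":-0.015,"y":-0.002,"z":0,"rx":0,"ry":0,"rz":0,"claw":0},{"x":-0.0076,"y":-0.001,"z":0,"rx":0,"ry":0,"rz":0,"claw":0}]'
python3 -m pendant '[{"x":0,"y":0,"z":0,"rx":0,"ry":0,"rz":-5,"claw":0},{"x":0,"y":0,"z":0,"rx":0,"ry":0,"rz":-8,"claw":0},{"x":0,"y":0,"z":0,"rx":0,"ry":0,"rz":-8,"claw":0},{"x":0,"y":0,"z":0,"rx":0,"ry":0,"rz":-8,"claw":0},{"x":0,"y":0,"z":0,"rx":0,"ry":0,"rz":-8,"claw":0},{"x":0,"y":0,"z":0,"rx":0,"ry":0,"rz":-8,"claw":0},{"x":0,"y":0,"z":0,"rx":0,"ry":0,"rz":-8,"claw":0},{"x":0,"y":0,"z":0,"rx":0,"ry":0,"rz":-8,"claw":0}]'
python3 -m pendant '[{"x":0,"y":0,"z":0,"rx":0,"ry":0,"rz":-8,"claw":0},{"x":0,"y":0,"z":0,"rx":0,"ry":0,"rz":-8,"claw":0},{"x":0,"y":0,"z":0,"rx":0,"ry":0,"rz":-6,"claw":0},{"x":0,"y":0,"z":0,"rx":0,"ry":0,"rz":0,"claw":0},{"x":0,"y":0,"z":0,"rx":0,"ry":0,"rz":0,"claw":0},{"x":0,"y":0,"z":0,"rx":0,"ry":0,"rz":0,"claw":0},{"x":0,"y":0,"z":0,"rx":0,"ry":0,"rz":0,"claw":0},{"x":0,"y":0,"z":0,"rx":0,"ry":0,"rz":0,"claw":0}]'
sed -i 's/^lip_t=.*/lip_t=np.array([0,-.09,.0489])/' pour.py; python3 pour.py | head -4
python3 - <<'E'
from h import *
s,C,o=look(["tray_lip"],("scene","top","wrist"),"p1")
print(s["orientation"],[ (k,atz(*v,.08).round(4)) for k,v in o.items()])
a=[cv2.imread(f"pics/p1_{n}.png") for n in("top","scene","wrist")];out=[]
for n,im in zip(("top","scene"),a):
    x0,y0=(proj(C[n],[.49,-.0,.1])-[60,60]).astype(int);out.append(cv2.resize(im[max(y0,0):y0+120,max(x0,0):x0+120],(300,300)))
cv2.imwrite("pics/m6.png",cv2.hconcat([cv2.vconcat(out),cv2.resize(a[2],(500,600))[:, :]]))
E
```

```text
time_s: 19.7
eef_pos: [0.5428, 0.1979, 0.122]
orientation: [-2.367, -2.064, 0.002]
force: [0.8, -0.3, -4.0]
finger_gap: 0.0128
t 19.7 p [0.5428 0.1979 0.122 ] F [ 0.8 -0.3 -4. ] gap 0.012812068514773177 q [ 0.24  0.56  1.79 -0.    0.8   0.37]
time_s: 20.75
eef_pos: [0.5036, 0.0297, 0.1227]
orientation: [-2.369, -2.063, 0.0]
force: [0.6, 0.1, -3.1]
finger_gap: 0.0124
time_s: 21.75
eef_pos: [0.504, 0.0309, 0.1227]
orientation: [-0.985, -2.983, 0.0]
force: [-0.3, -0.3, -3.3]
finger_gap: 0.0127
time_s: 22.75
eef_pos: [0.5041, 0.0307, 0.1228]
orientation: [0.406, 3.115, -0.0]
force: [0.1, -0.3, -3.3]
finger_gap: 0.0126
tcp [0.50407942 0.0306673  0.12276529] lip_t [ 0.     -0.09    0.0489] lip world [ 0.48101406 -0.05633128  0.07387311]
0 shift(prev tool) [-1.4  0.6 -1.1] rot [-0.   0.   0.1] tcp [0.506 0.031 0.124] q [-0.07  0.47  1.96  0.    0.71 -1.38] 5e-31
8 shift(prev tool) [ -0.   -7.7 -12. ] rot [-8. -0.  0.] tcp [0.504 0.023 0.136] q [-0.16  0.44  1.98  0.21  0.71 -1.63] 7e-27
16 shift(prev tool) [  0.   -7.7 -12. ] rot [-8.  0. -0.] tcp [0.501 0.014 0.147] q [-0.25  0.43  2.    0.41  0.76 -1.86] 3e-28
t 22.75 p [0.5041 0.0307 0.1228] F [ 0.1 -0.3 -3.3] gap 0.012577815041127588 q [-0.07  0.47  1.96 -0.    0.7  -1.38]
tray_lip scene [219.2 152.7] 0.98
tray_lip top [285.5 176.3] 0.26
tray_lip wrist [121.2 210.4] 0.6
[ 4.05999982e-01  3.11519265e+00 -1.48704538e-04] [(('tray_lip', 'scene'), array([ 0.4892, -0.0552,  0.08  ])), (('tray_lip', 'top'), array([ 0.642 , -0.0068,  0.08  ])), (('tray_lip', 'wrist'), array([ 0.4772, -0.0527,  0.08  ]))]
```

View pics/m6.png

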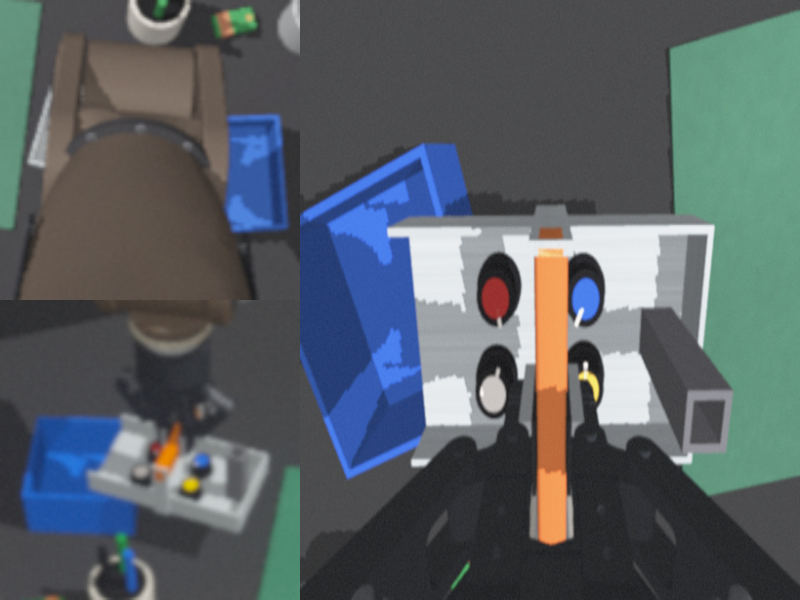

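View 7: all four knobs are in place and the lip is over the bin (wrist image, lip at column 415, bin beneath). I'm tipping about the lip.

```bash
python3 -m pendant '[{"x":0,"y":-0.0077,"z":-0.012,"rx":-8,"ry":0,"rz":0,"claw":0},{"x":0,"y":-0.0077,"z":-0.012,"rx":-8,"ry":0,"rz":0,"claw":0},{"x":0,"y":-0.0056,"z":-0.0091,"rx":-6,"ry":0,"rz":0,"claw":0},{"x":0,"y":-0.0037,"z":-0.0061,"rx":-4,"ry":0,"rz":0,"claw":0},{"x":0,"y":-0.0037,"z":-0.0061,"rx":-4,"ry":0,"rz":0,"claw":0},{"x":0,"y":-0.0037,"z":-0.0061,"rx":-4,"ry":0,"rz":0,"claw":0},{"x":0,"y":-0.0037,"z":-0.0061,"rx":-4,"ry":0,"rz":0,"claw":0},{"x":0,"y":-0.0037,"z":-0.0061,"rx":-4,"ry":0,"rz":0,"claw":0}]'
python3 - <<'E'
from h import *
s,C,o=look([],("scene","wrist"),"q1");M=R.from_rotvec(s["orientation"])
print("lip",np.array(s["eef_pos"])+M.apply([0,-.09,.0489]),M.as_matrix()[:,2])
E
python3 -m pendant '[{"x":0,"y":-0.0037,"z":-0.0061,"rx":-4,"ry":0,"rz":0,"claw":0},{"x":0,"y":-0.0037,"z":-0.0061,"rx":-4,"ry":0,"rz":0,"claw":0},{"x":0,"y":-0.0037,"z":-0.0061,"rx":-4,"ry":0,"rz":0,"claw":0},{"x":0,"y":-0.0037,"z":-0.0061,"rx":-4,"ry":0,"rz":0,"claw":0},{"x":0,"y":0,"z":0,"rx":0,"ry":0,"rz":0,"claw":0},{"x":0,"y":0,"z":0,"rx":0,"ry":0,"rz":0,"claw":0},{"x":0,"y":0,"z":0,"rx":0,"ry":0,"rz":0,"claw":0},{"x":0,"y":0,"z":0,"rx":0,"ry":0,"rz":0,"claw":0}]'
python3 - <<'E'
from h import *
s,C,o=look([],("scene","wrist"),"q2");M=R.from_rotvec(s["orientation"])
print("lip",np.array(s["eef_pos"])+M.apply([0,-.09,.0489]),M.as_matrix()[:,2])
f=lambda n:cv2.resize(cv2.imread(f"pics/{n}_scene.png")[90:230,140:300],(400,300))
g=lambda n:cv2.resize(cv2.imread(f"pics/{n}_wrist.png"),(400,300))
cv2.imwrite("pics/m7.png",cv2.vconcat([cv2.hconcat([f("q1"),f("q2")]),cv2.hconcat([g("q1"),g("q2")])]))
E
```

```text
time_s: 24.05
eef_pos: [0.4898, -0.0239, 0.1701]
orientation: [0.367, 2.824, 1.086]
force: [-0.3, 1.6, -2.3]
finger_gap: 0.0131
t 24.05 p [ 0.4898 -0.0239  0.1701] F [-0.3  1.6 -2.3] gap 0.013077967367845122 q [-0.54  0.48  2.03  0.83  1.06 -2.43]
lip [ 0.48123029 -0.05684363  0.07349818] [ 0.17242774  0.64764534 -0.74217531]
time_s: 25.15
eef_pos: [0.4826, -0.0501, 0.1754]
orientation: [0.34, 2.622, 1.452]
force: [0.6, 0.6, -2.1]
finger_gap: 0.0126
t 25.15 p [ 0.4826 -0.0501  0.1754] F [ 0.6  0.6 -2.1] gap 0.012597518419922878 q [-0.68  0.58  2.02  0.94  1.29 -2.64]
lip [ 0.48105132 -0.05624372  0.07317437] [ 0.2166246   0.81935418 -0.53078481]
```

View pics/m7.png

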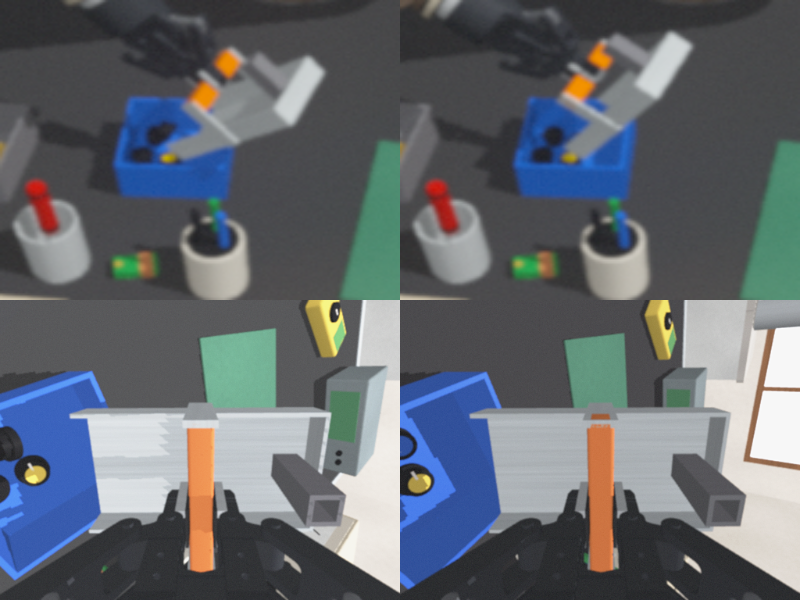

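View 8: the tray is empty and the knobs are in the bin. Three are visible, and the fourth is probably behind the lip. The weight drop of about 1 N agrees with four knobs. The driver stays in the beaker. I'm levelling and carrying the tray back.

```bash
python3 -m pendant '[{"x":0,"y":0.0055,"z":0.0117,"rx":7.25,"ry":0,"rz":0,"claw":0},{"x":0,"y":0.0055,"z":0.0117,"rx":7.25,"ry":0,"rz":0,"claw":0},{"x":0,"y":0.0055,"z":0.0117,"rx":7.25,"ry":0,"rz":0,"claw":0},{"x":0,"y":0.0055,"z":0.0117,"rx":7.25,"ry":0,"rz":0,"claw":0},{"x":0,"y":0.0055,"z":0.0117,"rx":7.25,"ry":0,"rz":0,"claw":0},{"x":0,"y":0.0055,"z":0.0117,"rx":7.25,"ry":0,"rz":0,"claw":0},{"x":0,"y":0.0055,"z":0.0117,"rx":7.25,"ry":0,"rz":0,"claw":0},{"x":0,"y":0.0055,"z":0.0117,"rx":7.25,"ry":0,"rz":0,"claw":0}]'
python3 -m pendant '[{"x":0,"y":0,"z":-0.015,"rx":0,"ry":0,"rz":0,"claw":0},{"x":0,"y":0,"z":0,"rx":0,"ry":0,"rz":10,"claw":0},{"x":0,"y":0,"z":0,"rx":0,"ry":0,"rz":10,"claw":0},{"x":0,"y":0,"z":0,"rx":0,"ry":0,"rz":10,"claw":0},{"x":0,"y":0,"z":0,"rx":0,"ry":0,"rz":10,"claw":0},{"x":0,"y":0,"z":0,"rx":0,"ry":0,"rz":10,"claw":0},{"x":0,"y":0,"z":0,"rx":0,"ry":0,"rz":10,"claw":0},{"x":0,"y":0,"z":0,"rx":0,"ry":0,"rz":10,"claw":0}]'
python3 -m pendant '[{"x":0,"y":0,"z":0,"rx":0,"ry":0,"rz":10,"claw":0},{"x":0,"y":0,"z":0,"rx":0,"ry":0,"rz":3,"claw":0},{"x":0.03,"y":0.003,"z":0,"rx":0,"ry":0,"rz":0,"claw":0},{"x":0.04,"y":0.004,"z":0,"rx":0,"ry":0,"rz":0,"claw":0},{"x":0.04,"y":0.004,"z":0,"rx":0,"ry":0,"rz":0,"claw":0},{"x":0.04,"y":0.004,"z":0,"rx":0,"ry":0,"rz":0,"claw":0},{"x":0.04,"y":0.004,"z":0,"rx":0,"ry":0,"rz":0,"claw":0},{"x":0.0381,"y":0.0033,"z":0,"rx":0,"ry":0,"rz":0,"claw":0}]'
python3 - <<'E'
from h import *
s,C,o=look([],());M=R.from_rotvec(s["orientation"]).as_matrix();print(M.round(4),M.T@(np.array([.5572,.2536,.0549])-s["eef_pos"]))
E
```

```text
time_s: 26.25
eef_pos: [0.5041, 0.0311, 0.1225]
orientation: [0.406, 3.115, -0.006]
force: [-0.2, 0.4, -2.6]
finger_gap: 0.0126
time_s: 27.25
eef_pos: [0.5039, 0.0301, 0.1385]
orientation: [-2.125, -2.312, -0.004]
force: [-0.5, -1.2, -2.7]
finger_gap: 0.0127
time_s: 28.25
eef_pos: [0.5575, 0.2543, 0.1386]
orientation: [-2.366, -2.063, -0.003]
force: [-0.6, -0.1, -2.1]
finger_gap: 0.0132
t 28.25 p [0.5575 0.2543 0.1386] F [-0.6 -0.1 -2.1] gap 0.013187819619833526 q [0.32 0.58 1.69 0.   0.88 0.45]
[[ 1.361e-01  9.907e-01 -7.000e-04]
 [ 9.907e-01 -1.361e-01  3.300e-03]
 [ 3.200e-03 -1.200e-03 -1.000e+00]] [-9.85129687e-04 -7.74043985e-05  8.37143160e-02]
```

```bash
python3 -m pendant '[{"x":0,"y":0,"z":0.025,"rx":0,"ry":0,"rz":0,"claw":0},{"x":0,"y":0,"z":0.025,"rx":0,"ry":0,"rz":0,"claw":0},{"x":0,"y":0,"z":0.02,"rx":0,"ry":0,"rz":0,"claw":0},{"x":0,"y":0,"z":0.008,"rx":0,"ry":0,"rz":0,"claw":0},{"x":0,"y":0,"z":0.003,"rx":0,"ry":0,"rz":0,"claw":0},{"x":0,"y":0,"z":0.001,"rx":0,"ry":0,"rz":0,"claw":0},{"x":0,"y":0,"z":0.001,"rx":0,"ry":0,"rz":0,"claw":0},{"x":0,"y":0,"z":0,"rx":0,"ry":0,"rz":0,"claw":0}]'
```

```text
time_s: 29.25
eef_pos: [0.5575, 0.2536, 0.0549]
orientation: [2.368, 2.064, 0.001]
force: [-0.7, -1.5, 2.4]
finger_gap: 0.0127
```

```bash
python3 -m pendant '[{"x":0,"y":0,"z":0,"rx":0,"ry":0,"rz":0,"claw":0.05},{"x":0,"y":0,"z":0,"rx":0,"ry":0,"rz":0,"claw":0.05},{"x":0,"y":0,"z":0,"rx":0,"ry":0,"rz":0,"claw":0.05},{"x":0,"y":0,"z":-0.01,"rx":0,"ry":0,"rz":0,"claw":0.05},{"x":0,"y":0,"z":-0.03,"rx":0,"ry":0,"rz":0,"claw":0.05},{"x":0,"y":0,"z":-0.05,"rx":0,"ry":0,"rz":0,"claw":0.05},{"x":0,"y":0,"z":-0.06,"rx":0,"ry":0,"rz":0,"claw":0.05},{"x":-0.05,"y":0,"z":-0.05,"rx":0,"ry":0,"rz":0,"claw":0.05}]'
python3 -m pendant '[{"x":-0.05,"y":-0.02,"z":0,"rx":0,"ry":0,"rz":0,"claw":0.05},{"x":-0.02,"y":-0.02,"z":0,"rx":0,"ry":0,"rz":0,"claw":0.05},{"x":0,"y":0,"z":0,"rx":0,"ry":0,"rz":0,"claw":0.05},{"x":0,"y":0,"z":0,"rx":0,"ry":0,"rz":0,"claw":0.05},{"x":0,"y":0,"z":0,"rx":0,"ry":0,"rz":0,"claw":0.05},{"x":0,"y":0,"z":0,"rx":0,"ry":0,"rz":0,"claw":0.05},{"x":0,"y":0,"z":0,"rx":0,"ry":0,"rz":0,"claw":0.05},{"x":0,"y":0,"z":0,"rx":0,"ry":0,"rz":0,"claw":0.05}]'
python3 - <<'E'
from h import *
s,C,o=look(["tray"],("scene","top","wrist"),"f1")
a=cv2.resize(cv2.imread("pics/f1_scene.png")[110:260,100:420],(640,300));b=cv2.imread("pics/f1_wrist.png");t=cv2.imread("pics/f1_top.png")[140:290,270:450]
cv2.imwrite("pics/m8.png",cv2.vconcat([a,cv2.hconcat([cv2.resize(b,(360,290)),cv2.resize(t,(280,290))])]))
E
```

```text
time_s: 30.25
eef_pos: [0.5514, 0.2109, 0.2517]
orientation: [2.364, 2.067, 0.004]
force: [1.0, -0.5, -0.1]
finger_gap: 0.0501
time_s: 31.25
eef_pos: [0.5021, 0.146, 0.2484]
orientation: [-2.368, -2.065, 0.0]
force: [0.7, 0.3, -0.4]
finger_gap: 0.0503
t 31.25 p [0.5021 0.146  0.2484] F [ 0.7  0.3 -0.4] gap 0.05025673331542984 q [ 0.16  0.33  1.78 -0.    1.03  0.29]
tray scene [321.6 199.5] 0.81
tray top [398.6 181.1] 0.51
tray wrist [291.8  56. ] 0.78
```

View pics/m8.png

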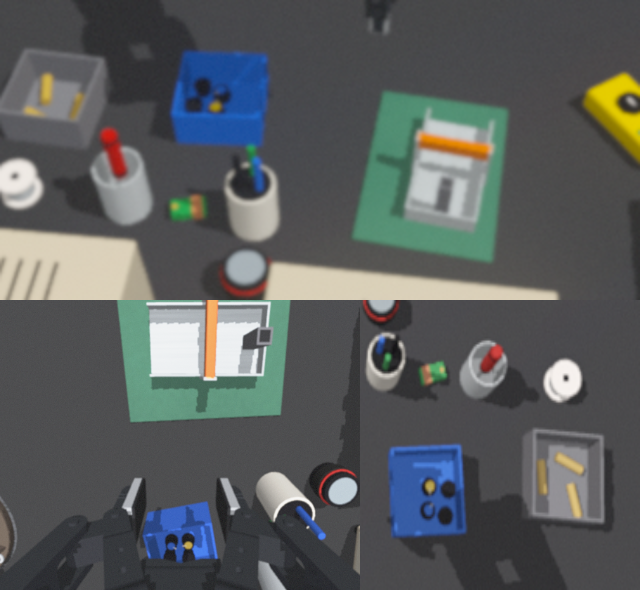

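View 9: all four knobs are in the blue bin (top half, around (435,500)). The driver stands handle up in the upright beaker, the empty tray sits on the mat, and the other objects look undisturbed. I'm handing in.

```bash
python3 -c "
from h import *
print(bot.close_job())"
```

```text
the job is handed in; nothing more can be done
None
```

The job is done and was handed in at about 31.5 s of the 72 s allowed.

- **Driver:** I pulled it out of the tray's tube and stood it in the steel beaker. It leans a little, handle up.
- **Knobs:** I carried the tray by its handle and tipped it to 58°, with the lip about 8 mm above the bin's rim. The last pictures show all four knobs in the blue bin. The fingers stayed on the handle bar throughout, about 49 mm above the tray floor.
- **Tray:** I put it back empty where it had been on the mat. At release the gripper was at the same height as when it first gripped, and upright.

In the last pictures the bin and beaker are upright, and the other things look unmoved. The highest force I read was about 7 N, but I only read it at the end of each move.

Some checks failed or disagreed:
- **Refused moves:** the first three were refused because each row needs every key. Nothing moved.
- **Handle height:** it measured 75 mm from the wrist camera against 67 mm from the text. I gripped about 3 mm above the text's centre, within the bar by either figure.
- **Trained networks:** they gave a few wrong points in the top camera: driver_grip at the start, tray_lip over the bin, and tray at the end. I used the other views there.

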